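# Rack the cleaned lens prisms in order and pin down the keeper bar

### The job

Move the three cleaned lens prisms from the white drying rack to the wooden transit rack in the same order: the prism next to the drying rack's red end goes into the red cradle, the next one into the middle cradle and the last into the cradle at the far end, each standing upright and square between the fins, and none ever tipped over or put down on the bench. Then lock them in with the keeper bar, its two holes fully down over the rack's two dowel pins, grip upwards.

Things in the scene. Friction and masses are not known exactly. Their poses are not given: they have to be found in the camera images.
- clear_prism (a point): lens prism: bar of colourless glass, triangular section (flat base 40 mm wide, ridge up, 35 mm high), between two upright brass end clips 24 mm wide, 38 mm high; 50 mm long over the clips' flat outer faces (25 mm either side along its x): pick it up by these. 210 g. Point: its centre, 19 mm above its underside; x along the ridge, z up. Starts in one of the drying rack's cradles.
- green_prism (a point): lens prism: bar of green glass, triangular section (flat base 40 mm wide, ridge up, 35 mm high), between two upright brass end clips 24 mm wide, 38 mm high; 50 mm long over the clips' flat outer faces (25 mm either side along its x): pick it up by these. 210 g. Point: its centre, 19 mm above its underside; x along the ridge, z up. Starts in one of the drying rack's cradles.
- amber_prism (a point): lens prism: bar of amber glass, triangular section (flat base 40 mm wide, ridge up, 35 mm high), between two upright brass end clips 24 mm wide, 38 mm high; 50 mm long over the clips' flat outer faces (25 mm either side along its x): pick it up by these. 210 g. Point: its centre, 19 mm above its underside; x along the ridge, z up. Starts in one of the drying rack's cradles.
- keeper_grip (a point): keeper bar: brown wooden bar 270 mm long (its y), 30 mm wide (x), 12 mm thick, flat on the bench at the start; a 14 mm through hole 122 mm from its middle towards each end; in the middle a black grip 44 mm long (y), 18 mm wide (x), 32 mm high. 150 g, alike both ways round. Point: centre of the grip, 28 mm above the bar's underside; z up.
- cradle_red: fixed cradle of the wooden transit rack, with red pad and fins, at one end of the row (which end varies). Origin: centre of its underside, 12 mm above the bench. All three: 56 mm (x) by 66 mm (y), pad 22 mm above the origin, so a seated prism's centre is 41 mm above it; fins along both y sides, 58 mm clear between, 8 mm above the pad. A prism's ridge lies along the cradle's x, either way round.
- cradle_mid: fixed cradle of the wooden transit rack, the middle one, grey felt, pale fins. Origin: centre of its underside, 12 mm above the bench. 70 mm to the others' centres along y. The dowels stand 122 mm from it along +y and -y: 22 mm pillars, tops 64 mm above this origin, each with a steel pin 9 mm thick tapering to 3 mm, 22 mm high. The bar rests on the pillars, 4 mm clear above the prisms, its grip's centre 92 mm above this origin.
- cradle_end: fixed cradle of the wooden transit rack, blue felt, pale fins, at the end of the row opposite the red cradle. Origin: centre of its underside, 12 mm above the bench. Same sizes as the red one.
- dry_clear: grey cradle of the white drying rack where the colourless prism starts; three alike, 70 mm apart along their y, in an order that varies. Origin: centre of its underside, 12 mm above the bench; pad 22 mm higher, fins 8 mm above the pad. The rack's red end block is always beyond the cradle farthest along +y (robot's left), 116 mm from the middle one.
- dry_green: grey cradle of the white drying rack where the green prism starts; three alike, 70 mm apart along their y, in an order that varies. Origin: centre of its underside, 12 mm above the bench; pad 22 mm higher, fins 8 mm above the pad. The rack's red end block is always beyond the cradle farthest along +y (robot's left), 116 mm from the middle one.
- dry_amber: grey cradle of the white drying rack where the amber prism starts; three alike, 70 mm apart along their y, in an order that varies. Origin: centre of its underside, 12 mm above the bench; pad 22 mm higher, fins 8 mm above the pad. The rack's red end block is always beyond the cradle farthest along +y (robot's left), 116 mm from the middle one.
There are look-alikes about, which are no part of the job. Of the things that look like the part that bears amber_prism, the larger one is meant. Leave any purple look-alike of the part that bears clear_prism alone.

How it is judged:
By the outcome, as a careful person would: the job done as asked, in the order asked, and still so for the second after the job is handed in, with the robot touching nothing.
It also fails if it takes over 102 s, if anything falls off the work surface, if the arm or the gripper's body presses on something with over 40 N, if the wrist force passes 120 N, or if a joint passes its speed limit or range.

### The arm

A 6-joint arm with a two-finger parallel gripper is mounted at the origin on the work surface. World frame = base frame: x ahead of the robot, y to its left, z up, the work surface at z = 0. Lengths are in m, angles in degrees, forces in N, time in s.
With the tool pointing down it reaches from about 0.25 to 0.725 m from the base axis. Payload 9.7 kg.
Tool frame: the origin (TCP) lies midway between the tips of the shut fingers; the grasp point (between the pads) lies 19 mm behind it; x points along the fingers, y is the direction in which the jaws open and shut, and the axes are right-handed (so a half turn about x gives the same grasp; the last joint's range is limited). The gripper opens to 85 mm and grips with 20 to 120 N. Pads are 22 mm wide; open, the fingers measure 114 mm over their backs; the gripper's body (76 mm by 85 mm) begins 54 mm behind the grasp point. The pads swing forward as they close: fully open they stand 13 mm farther back than shut.
Start: joints at [-66.291, 4.979, 10.078, 95.1, 0, 90], TCP at [0.221, -0.504, 0.231] pointing down, gripper open.
Joint ranges: [-179.16, 179.16], [-48.56, 103.87], [-65.8, 70.77], [-126.05, 130.52], [-82.76, 87.17], [-180, 180]. Speed limits (degrees/s): [127.2, 127.2, 147.25, 180, 180, 180].

### API

Orientations are given as [roll, pitch, yaw] about the fixed x, y, z axes, in that order (R = Rz(yaw) Ry(pitch) Rx(roll)).
In Python, from workcell import bot, cams gives the robot as it stands.
- The arm moves only by the tool apply_moves, never from a script. Its argument "commands" is a list of rows, each a list of 5 numbers: the shift along the tool's x, y, z in m, then the turn about the tool's x in rad, then the opening, from -1 (shut) to 1 (fully open). In form: [[tx, ty, tz, roll, hand], ...]. A call has 1 to 12 rows; each row is the pose to reach, as a shift and turn from the pose measured when the call began, along the tool's axes at that moment; what a row does not reach only later rows make up. A row lasts 1/10 s, in which the tool goes at most 50 mm and 8.59 degrees, less where a joint would pass 70% of its speed; a pose out of reach is approached as far as the arm can. A call with a gripper value outside its range is refused whole. The fingers move at their own pace and stop on an object; "newtons" is the grip in N (left out, the last holds). Time passes only in rows, so rows that repeat a pose let the fingers close. It gives the time, the measured TCP pose, the force and the opening at its end, in the units of the state.
- bot.get_obs(): the state, without advancing time (a new reading comes with each control period).
- cams.camera(name): name is "scene" or "top"; returns a dict with "frame" (480x640x3 uint8, blue, green, red), "depth" (480x640 float32, m along the optical axis (not along the pixel's ray), 0 where there is no reading), "camera_matrix" (3x3 intrinsics, pixels), "R" (3x3) and "t" (3): a world point X has camera coordinates R X + t. Camera axes: x right, y down, z forward; pixel columns grow to the right and rows downward; lengths in m; the calibration is good to about 2 mm. A picture is of the moment at which its call begins.
- bot.job_done(): hands the job in, once; it reports no verdict.
Trained networks look in the newest picture that a camera, given by its name, has taken for a name from the list of things; names that differ only in an ending like _2 or _b are one class to them, and where a whole thing is asked for, a point or a joint stands for the part that bears it (a point fixed in the world has none). Each returns a list of dicts, best first, with "confidence" (0 to 1); they miss things now and then, are a little off and sometimes report something else, mostly with a low value. They report only what shows in the picture. A call takes as long as a camera call. They do not tell look-alikes from the thing itself.
- cams.spot_in(name, camera): "rect" ([left, top, right, bottom] in pixels, round what is visible of it).
The state is a dict: "time": time; "q": joint angles; "qd": joint speeds; "joint_efforts": joint torques, N m; "ee_pos": TCP position; "tcp_rot": TCP orientation; "wrist_force": force on the tool from outside, world axes, zero at the start; "torque": the same for the moment, N m; "opening": finger opening in m.
Only numpy, scipy, OpenCV 4.12 (cv2) and the standard library are available. Lean on these libraries where they do the work, as an engineer would, in place of code of your own. Each camera call takes 0.05 s, during which the arm holds its last target. There are 200 camera calls.

## Working session

There is one attempt and no reset: what is moved stays moved. The work goes in short steps, Python scripts to look and compute and a tool call to move; the robot and the scene stay as the last step left them, time stands still between calls to the robot, and variables do not carry over. Pictures are saved under pics/ and viewed, about 12 in all and at most 16, crops included, and the job is handed in when it is done.

Besides the shell and the picture viewer there is one more tool, called after ">>>" by a JSON object that holds its "name" and its "arguments". apply_moves: Moves the arm, as the interface text tells. Its arguments: {"type":"object","properties":{"commands":{"type":"array"},"newtons":{"type":"number"}},"required":["commands"]}

```bash
mkdir -p pics && ls
cat > h.py <<'E'
import numpy as np,cv2
from workcell import bot,cams
def snap(n,f=None):
    c=cams.camera(n)
    if f: cv2.imwrite('pics/'+f,c['frame'])
    return c
def cloud(c):
    K=c['camera_matrix'];d=c['depth'];v,u=np.mgrid[:480,:640]
    P=np.stack([(u-K[0,2])/K[0,0]*d,(v-K[1,2])/K[1,1]*d,d],-1)
    W=(P-c['t'])@c['R']; W[d==0]=np.nan
    return W
E
python3 - <<'E'
from h import *
names="clear_prism green_prism amber_prism keeper_grip cradle_red cradle_mid cradle_end dry_clear".split()
print(bot.get_obs())
for n in("top","scene"):
    c=snap(n,n+'0.png');W=cloud(c);np.savez(n+'0',W=W,f=c['frame'])
    print(n,'campos',-c['R'].T@c['t'],c['camera_matrix'][0,0])
    for k in names:
        for r in cams.spot_in(k,n)[:4]:
            l,t,rr,b=[int(x) for x in r['rect']]
            print(k,round(r['confidence'],2),(l,t,rr,b),np.round(np.nanmedian(W[(t+b)//2-2:(t+b)//2+3,(l+rr)//2-2:(l+rr)//2+3].reshape(-1,3),0),3))
E
```

```text
pics
{'time': 0.0, 'q': array([-6.62918273e+01,  5.01004533e+00,  1.00356857e+01,  9.51001668e+01,
       -4.73090944e-04,  9.00001756e+01]), 'qd': array([ 0.00658611,  0.03404521, -0.10006366,  0.01924272, -0.02606458,
        0.09780503]), 'joint_efforts': array([-1.02534937e-03, -5.20385206e+01,  4.64804649e+01,  1.61666167e-02,
       -2.30821379e-04,  2.33772357e-05]), 'ee_pos': array([ 0.22104936, -0.50337526,  0.23060423]), 'tcp_rot': array([-89.63611819,  89.92547204, 114.07187921]), 'wrist_force': array([ 0.49895674,  0.94944328, -0.53629461]), 'torque': array([ 0.04082695,  0.00187753, -0.02303157]), 'opening': 0.08518830488416991}
top campos [ 0.37781126 -0.0077886   0.88312961] 561.7615589937861
clear_prism 0.75 (403, 278, 439, 309) [ 0.461 -0.158  0.028]
clear_prism 0.62 (379, 194, 410, 236) [ 0.576 -0.116  0.06 ]
green_prism 0.85 (423, 200, 451, 238) [ 0.568 -0.18   0.062]
amber_prism 0.85 (472, 203, 497, 242) [ 0.565 -0.252  0.055]
amber_prism 0.64 (450, 153, 475, 179) [ 0.666 -0.233  0.016]
keeper_grip 0.82 (181, 296, 356, 323) [0.436 0.073 0.044]
cradle_red 0.58 (224
[... 285 characters left out ...]
5179232 0.14041154 0.78574113] 516.7166912358446
clear_prism 0.89 (226, 232, 254, 269) [ 0.582 -0.116  0.059]
clear_prism 0.79 (226, 196, 257, 227) [ 0.473 -0.156  0.029]
green_prism 0.67 (192, 225, 219, 258) [ 0.58  -0.18   0.062]
amber_prism 0.86 (151, 209, 183, 247) [ 0.571 -0.256  0.063]
amber_prism 0.66 (149, 279, 173, 304) [ 0.674 -0.232  0.023]
keeper_grip 0.9 (290, 206, 437, 244) [0.444 0.076 0.02 ]
cradle_red 0.72 (218, 238, 266, 280) [ 0.592 -0.11   0.047]
cradle_red 0.63 (338, 296, 383, 334) [0.642 0.109 0.035]
cradle_mid 0.87 (384, 301, 425, 339) [0.632 0.18  0.035]
cradle_end 0.98 (423, 301, 467, 340) [0.616 0.244 0.034]
dry_clear 0.97 (218, 238, 265, 278) [ 0.592 -0.111  0.05 ]
```

View pics/top0.png

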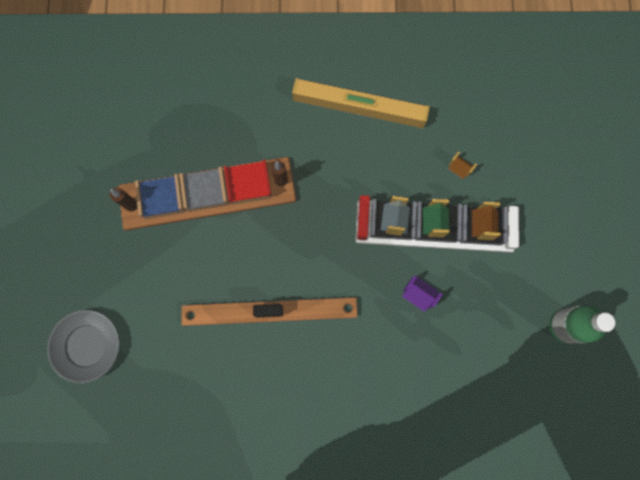

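View pics/scene0.png

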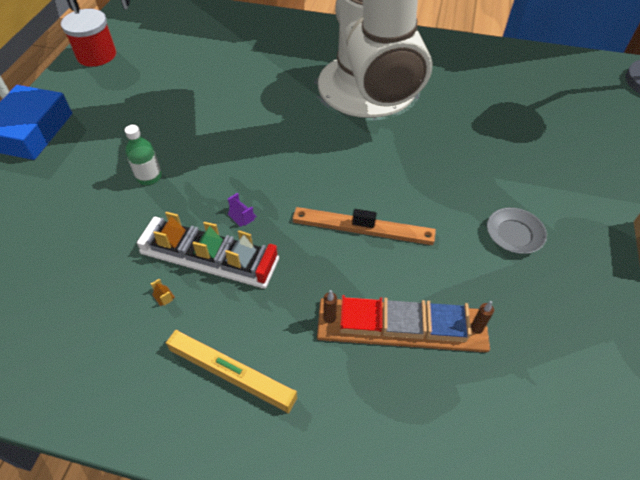

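```bash
cat > m.py <<'E'
from h import *
def run(W,f,n):
    hsv=cv2.cvtColor(f,cv2.COLOR_BGR2HSV);H,S,V=[hsv[...,i].astype(int) for i in range(3)]
    x,y,z=W[...,0],W[...,1],W[...,2]
    def rep(k,m):
        m=cv2.morphologyEx(m.astype(np.uint8),cv2.MORPH_OPEN,np.ones((2,2)))>0
        P=W[m]
        if len(P)<6: print(n,k,'few',len(P));return
        r=cv2.minAreaRect((P[:,:2]*1000).astype(np.float32))
        print(n,k,len(P),'mean',np.round(P.mean(0)*1000,1),'rect c',np.round(r[0],1),np.round(r[1],1),round(r[2],1),'z',np.round(np.percentile(P[:,2],[5,50,95])*1000,1))
    tr=(x>.54)&(x<.70)&(y>.03)&(y<.33)
    rep('redpad',tr&((H<8)|(H>172))&(S>150)&(z>.02)&(z<.05)&(V>80))
    rep('blue',tr&(H>100)&(H<130)&(S>80)&(z>.025)&(z<.045))
    rep('grey',tr&(S<60)&(z>.025)&(z<.045)&(y>.13)&(y<.23))
    for s,a,b in(('R',.03,.11),('L',.24,.34)):
        for lo,hi in((.06,.082),(.082,.11)): rep('dowel'+s+str(lo),tr&(y>a)&(y<b)&(z>lo)&(z<hi))
    dr=(x>.50)&(x<.64)
    for k,cy in(('clear',-.115),('green',-.182),('amber',-.252)):
        a=dr&(abs(y-cy)<.03)
        rep(k+'top',a&(z>.055)&(z<.085)); rep(k+'brass',a&(z>.055)&(z<.085)&(H>15)&(H<32)&(S>100)&(V>90))
    d=(x>.5)&(x<.66)&(y<-.04)&(y>-.36)
    rep('redblock',d&((H<8)|(H>172))&(S>150)&(z>.015)&(V>80))
    kb=(x>.38)&(x<.5)&(y>-.1)&(y<.25)
    rep('bar',kb&(z>.006)&(z<.02)&(S>80)); rep('grip',kb&(z>.03))
if __name__=='__main__':
    for n in('top','scene'):
        D=np.load(n+'0.npz');run(D['W'],D['f'],n)
    f=np.load('top0.npz')['f'];g=np.load('scene0.npz')['f']
    a=cv2.resize(f[140:260,345:545],None,fx=4,fy=4,interpolation=2)[:, :400*2]
    b=cv2.resize(g[280:360,310:510],None,fx=4,fy=4,interpolation=2)
    cv2.imwrite('pics/c1.png',cv2.resize(np.vstack([a,b]),None,fx=.75,fy=.75))
E
python3 m.py
```

```text
top redpad 1475 mean [nan nan nan] rect c [637.9 108.2] [58.1 64.5] 10.1 z [nan nan nan]
top blue 1100 mean [nan nan nan] rect c [612.5 247.1] [54.3 51.1] 11.7 z [nan nan nan]
top grey 1300 mean [nan nan nan] rect c [623.7 185.5] [55.2 73.4] 9.9 z [nan nan nan]
top dowelR0.06 169 mean [nan nan nan] rect c [651.8  53.5] [19.8 36.5] 58.5 z [nan nan nan]
top dowelR0.082 29 mean [644.5  57.   86.5] rect c [645.2  56.5] [4.2 9.6] 40.2 z [77.  86.8 94.3]
top dowelL0.06 195 mean [602.1 295.   70.2] rect c [604.1 308.7] [21.  43.7] 1.5 z [56.6 73.8 77.6]
top dowelL0.082 37 mean [603.2 296.9  86.3] rect c [603.  296.9] [4.5 7.8] 46.5 z [76.6 85.9 94.7]
top cleartop 403 mean [nan nan nan] rect c [ 584.7 -126.3] [25.  72.5] 72.6 z [nan nan nan]
top clearbrass 140 mean [nan nan nan] rect c [ 578.1 -136. ] [21.1 72.4] 57.2 z [nan nan nan]
top greentop 414 mean [nan nan nan] rect c [ 575.9 -200.4] [19.8 78.3] 57.5 z [nan nan nan]
top greenbrass 159 mean [nan nan nan] rect c [ 574.4 -202.6] [25.1 78.3] 57.5 z [nan nan nan]
top ambertop 413 mean [nan nan nan] rect c [ 576.2 -270.1] [21.6 79.4] 65.7 
[... 1224 characters left out ...]
. ]
scene greentop 335 mean [ 573.2 -180.4   62.3] rect c [ 549.9 -183.6] [98.5 26.6] 3.1 z [53.3 63.4 73.1]
scene greenbrass 168 mean [ 577.5 -181.5   63.4] rect c [ 549.8 -183.5] [98.6 26.3] 3.4 z [52.4 65.8 74.2]
scene ambertop 324 mean [ 568.7 -255.7   62.1] rect c [ 544.6 -260.8] [101.6  30.8] 6.5 z [52.7 62.6 73.1]
scene amberbrass 182 mean [ 570.1 -256.5   63.4] rect c [ 544.5 -260.6] [101.7  30.3] 7.0 z [52.5 65.3 73.6]
scene redblock 432 mean [nan nan nan] rect c [565.6 -69.2] [13.8 94.8] 87.4 z [nan nan nan]
scene bar 1824 mean [nan nan nan] rect c [432.8  77.2] [ 32.1 269.8] 3.8 z [nan nan nan]
scene grip 278 mean [nan nan nan] rect c [426.5  82. ] [26.5 63.6] 47.1 z [nan nan nan]
```

View pics/c1.png

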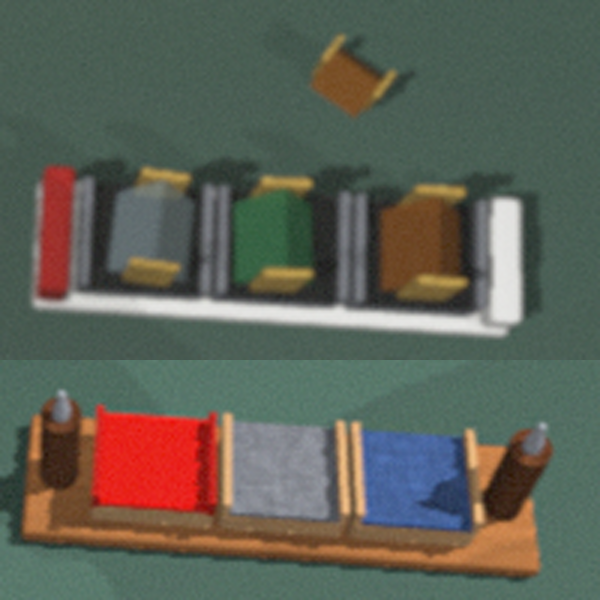

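```bash
cat > m2.py <<'E'
from h import *
def go(W,f,n,what):
    hsv=cv2.cvtColor(f,cv2.COLOR_BGR2HSV);H,S,V=[hsv[...,i].astype(int) for i in range(3)]
    W=np.nan_to_num(W,nan=-9);x,y,z=W[...,0],W[...,1],W[...,2]
    md=lambda m:np.round(np.median(W[m],0)*1000,1)
    if 'dry' in what:
      for k,cx,cy in(('clear',.577,-.115),('green',.574,-.182),('amber',.57,-.252)):
        a=(abs(x-cx)<.045)&(abs(y-cy)<.03)&(H>15)&(H<32)&(S>90)&(z>.060)&(z<.078)
        o=[]
        for s in(a&(x<cx),a&(x>cx)):
            P=W[s][:,:2]*1000
            if len(P)<8: continue
            v=cv2.fitLine(P.astype(np.float32),cv2.DIST_HUBER,0,.01,.01).ravel()
            e=np.percentile(P[:,1],[4,96]);o.append((len(P),np.round(np.median(P,0),1),e.round(1),round(float(np.degrees(np.arctan(-v[0]/v[1]))),1)))
        print(n,k,o)
    if 'rack' in what:
      for s,cx,cy in(('R',.645,.057),('L',.603,.297)):
        a=(np.hypot(x-cx,y-cy)<.018)
        for lo,hi in((.071,.081),(.084,.094),(.09,.105)): print(n,s,lo,(a&(z>lo)&(z<hi)).sum(),md(a&(z>lo)&(z<hi)))
    if 'bar' in what:
      a=(abs(x-.436)<.04)&(abs(y-.073)<.06)&(z>.034)&(z<.055);P=W[a][:,:2]*1000
      r=cv2.minAreaRect(P.astype(np.float32));print(n,'grip',len(P),md(a),np.round(r[0],1),np.round(r[1],1),r[2])
      m=(abs(x-.436)<.06)&(abs(y-.074)<.16)&(z>.007)&(z<.017)&(S>90)&(H<25)&(V>60);P=W[m][:,:2]*1000
      v=cv2.fitLine(P.astype(np.float32),cv2.DIST_HUBER,0,.01,.01).ravel()
      print(n,'bar',len(P),v[2:],np.degrees(np.arctan(-v[0]/v[1])),np.percentile(P[:,1],[1,99]))
if __name__=='__main__':
  for n in('top','scene'):
    D=np.load(n+'0.npz');go(D['W'],D['f'],n,'dryrackbar')
E
python3 m2.py
```

```text
top clear [(64, array([ 552.8, -116.6]), array([-127.3, -106.1]), -9.2), (67, array([ 598.5, -124.1]), array([-134.8, -113.2]), -8.5)]
top green [(76, array([ 548.4, -182.3]), array([-193.7, -171.3]), -3.3), (71, array([ 594.6, -184.9]), array([-194.8, -173.1]), -3.1)]
top amber [(80, array([ 544.2, -257.4]), array([-268.1, -246.8]), -5.1), (79, array([ 589.6, -259.5]), array([-269.8, -248.3]), -4.3)]
top R 0.071 142 [643.6  57.1  75.3]
top R 0.084 22 [644.4  58.6  88.8]
top R 0.09 14 [645.7  57.7  92.8]
top L 0.071 144 [603.1 295.6  75.1]
top L 0.084 24 [603.4 296.8  88.3]
top L 0.09 16 [604.3 297.2  93.9]
top grip 362 [434.6  74.5  43.2] [435.   74.2] [17.9 43.3] 1.2800698280334473
top bar 2916 [434.75955  74.72818] 2.5838988 [-58.09194237 207.49892086]
scene clear [(58, array([ 554.9, -116.8]), array([-127.8, -106.2]), -6.5), (76, array([ 600.5, -123.1]), array([-134.2, -113.1]), -7.2)]
scene green [(63, array([ 550.9, -181.4]), array([-192.8, -170.8]), -1.1), (83, array([ 596.8, -182.9]), array([-194.4, -172.5]), -0.4)]
scene amber [(81, array([ 546.5, -256. ]), array([-267.6, -246.1]), -3.1), (82, array([ 592.4, -257.6]), array([-269.3, -248.6]), -2.0)]
scene R 0.071 124 [649.9  59.8  76.7]
scene R 0.084 22 [648.5  59.6  88.6]
scene R 0.09 17 [648.1  58.5  95.5]
scene L 0.071 133 [608.8 296.8  76.4]
scene L 0.084 25 [607.1 297.6  88.5]
scene L 0.09 18 [606.  297.7  94.9]
scene grip 247 [440.3  74.6  44.2] [435.3  74.3] [20.6 44. ] 1.0804550647735596
scene bar 1766 [438.82745  78.35115] 2.5363946 [-57.66989206 206.94017563]
```

```bash
cat > calc.py <<'E'
import sys
from h import *
from scipy.spatial.transform import Rotation as R
def st():
    o=bot.get_obs();return o,R.from_euler('xyz',o['tcp_rot'],degrees=True).as_matrix()
def calc(x,y,z,yaw):
    o,M=st();d=M.T@(np.array([x,y,z])/1000-o['ee_pos'])
    j=np.degrees(np.arctan2(M[1,1],M[0,1]));t=(yaw-j+90)%180-90
    print('t',round(o['time'],2),'pos',np.round(o['ee_pos']*1000,1),'jaw',round(j,1),'q',np.round(o['q'],0),'open',round(o['opening'],4),'F',np.round(o['wrist_force'],1),'tilt',np.round(M[:,0],3))
    print('-> shift',np.round(d,4),'roll rad',round(float(np.radians(-t)),4),'deg',round(t,1))
if __name__=='__main__':
    a=list(map(float,sys.argv[1:]))
    for i in range(0,len(a),4): calc(*a[i:i+4])
E
python3 calc.py 576.7 -120.2 150 -8.1
```

```text
t 0.9 pos [ 221.2 -503.6  231.3] jaw -66.3 q [-66.   5.  10.  95.  -0.  90.] open 0.0856 F [-1.3 -0.5 -0.1] tilt [ 0. -0. -1.]
-> shift [ 0.0813 -0.2081 -0.4797] roll rad -1.0157 deg 58.2
```

>>> {"name": "apply_moves", "arguments": {"commands": [[0, -0.02, -0.045, -0.1, 1], [0, -0.04, -0.09, -0.2, 1], [0, -0.06, -0.138, -0.3, 1], [0, -0.08, -0.184, -0.4, 1], [0, -0.1, -0.23, -0.5, 1], [0, -0.12, -0.277, -0.6, 1], [0, -0.14, -0.323, -0.7, 1], [0, -0.16, -0.37, -0.8, 1], [0, -0.18, -0.415, -0.9, 1], [0, -0.2, -0.46, -1.0157, 1], [0.03, -0.208, -0.48, -1.0157, 1], [0.08, -0.208, -0.48, -1.0157, 1]], "newtons": 40}}

```text
time: 2.1
ee_pos: [0.5806, -0.1176, 0.1528]
tcp_rot: [91.1, 89.7, -6.8]
wrist_force: [-0.0, -1.3, -1.1]
opening: 0.0856
```

```bash
python3 calc.py 576.7 -120.2 100 -8.1
python3 - <<'E'
from h import *
c=snap('scene');cv2.imwrite('pics/s1.png',cv2.resize(c['frame'][120:320,130:400],None,fx=2.5,fy=2.5))
E
```

```text
t 2.1 pos [ 580.6 -117.6  152.8] jaw -7.9 q [-11.  10.   6.  87.   0.  86.] open 0.0856 F [-0.  -1.3 -1.1] tilt [ 0.006 -0.001 -1.   ]
-> shift [ 0.0528 -0.0038  0.0031] roll rad 0.0041 deg -0.2
```

View pics/s1.png

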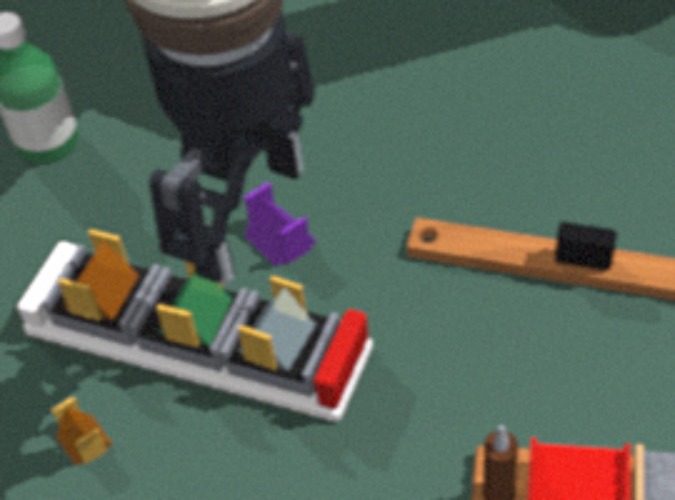

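>>> {"name": "apply_moves", "arguments": {"commands": [[0.03, -0.004, 0.003, 0.004, 1], [0.06, -0.004, 0.003, 0.004, 1], [0.08, -0.004, 0.003, 0.004, 1], [0.08, -0.004, 0.003, 0.004, 1], [0.08, -0.004, 0.003, 0.004, 1]]}}

```text
time: 2.65
ee_pos: [0.5691, -0.1203, 0.0612]
tcp_rot: [-93.5, 89.3, 168.3]
wrist_force: [0.3, 0.2, -0.6]
opening: 0.0853
```

```bash
python3 calc.py 576.7 -120.2 37 -8.1
python3 - <<'E'
from h import *
c=snap('scene');cv2.imwrite('pics/s2.png',cv2.resize(c['frame'][150:310,130:300],None,fx=3.5,fy=3.5))
E
```

```text
t 2.65 pos [ 569.1 -120.3   61.2] jaw -8.2 q [-12.  10.  -3.  77.  -0.  86.] open 0.0853 F [ 0.3  0.2 -0.6] tilt [-0.011  0.002 -1.   ]
-> shift [ 0.0242  0.0078 -0.0011] roll rad -0.0015 deg 0.1
```

View pics/s2.png

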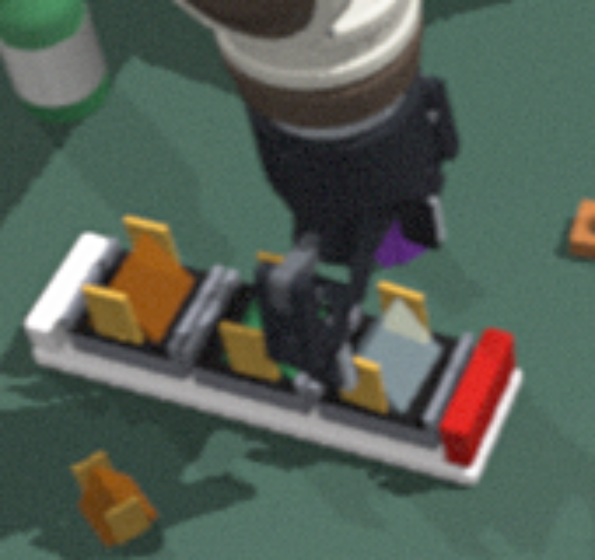

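```bash
python3 - <<'E'
from calc import *
c=snap('scene');o,M=st();p=o['ee_pos'];print(p,M.round(3))
W=cloud(c);K=c['camera_matrix']
im=c['frame'].copy();im=cv2.resize(im[150:310,130:300],None,fx=3.5,fy=3.5)
for s in(-1,1):
  for w in(-11,11):
    X=p+M@np.array([-.013,s*.0425,w/1000]);q=K@(c['R']@X+c['t']);q=q[:2]/q[2];cv2.circle(im,tuple(int(v) for v in (q-[130,150])*3.5),3,(0,0,255),-1)
a=np.radians(-8.1);ax=np.array([np.cos(a),np.sin(a)]);
for s in(-1,1):
  for w in(-12,12):
    xy=np.array([.5767,-.1202])+ax*s*.025+np.array([-ax[1],ax[0]])*w/1000
    q=K@(c['R']@np.r_[xy,.072]+c['t']);q=q[:2]/q[2];cv2.circle(im,tuple(int(v) for v in (q-[130,150])*3.5),3,(255,0,255),-1)
cv2.imwrite('pics/s3.png',im)
E
python3 calc.py 576.7 -120.2 37 -8.1
```

```text
[ 0.56981306 -0.12028511  0.06207097] [[-0.009  0.99  -0.142]
 [ 0.002 -0.142 -0.99 ]
 [-1.    -0.01  -0.001]]
t 2.75 pos [ 569.8 -120.3   62.1] jaw -8.2 q [-12.  10.  -3.  77.  -0.  86.] open 0.0854 F [ 1.  -0.3  0.5] tilt [-0.009  0.002 -1.   ]
-> shift [ 0.025  0.007 -0.001] roll rad -0.0014 deg 0.1
```

View pics/s3.png

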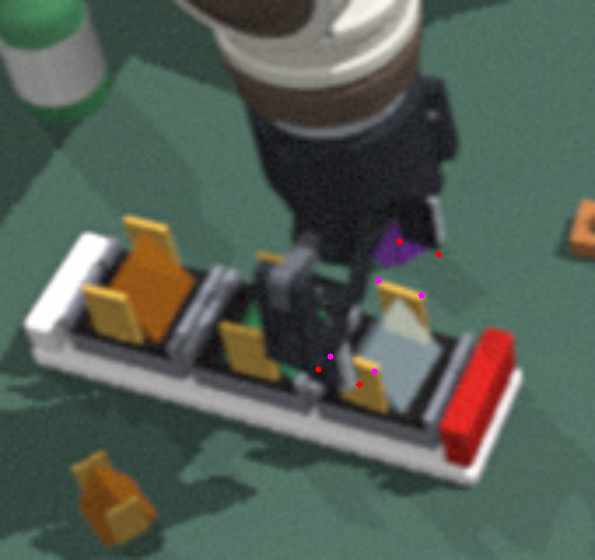

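>>> {"name": "apply_moves", "arguments": {"commands": [[0, 0.007, -0.001, 0, 1], [0.01, 0.007, -0.001, 0, 1], [0.02, 0.007, -0.001, 0, 1], [0.025, 0.007, -0.001, 0, 1], [0.025, 0.007, -0.001, 0, 1], [0.025, 0.007, -0.001, 0, 1]]}}

```text
time: 3.35
ee_pos: [0.5764, -0.1202, 0.0367]
tcp_rot: [-93.7, 89.4, 168.1]
wrist_force: [-0.0, 0.0, 1.0]
opening: 0.0856
```

```bash
python3 calc.py 576.7 -120.2 37 -8.1
```

```text
t 3.35 pos [ 576.4 -120.2   36.7] jaw -8.2 q [-12.  12.  -4.  75.   0.  86.] open 0.0856 F [-0.  0.  1.] tilt [-0.01   0.002 -1.   ]
-> shift [-0.0003  0.0003 -0.0001] roll rad -0.0014 deg 0.1
```

>>> {"name": "apply_moves", "arguments": {"commands": [[0, 0, 0, 0, -1], [0, 0, 0, 0, -1], [0, 0, 0, 0, -1], [0, 0, 0, 0, -1], [0, 0, 0, 0, -1], [0, 0, 0, 0, -1], [0, 0, 0, 0, -1], [0, 0, 0, 0, -1], [0, 0, 0, 0, -1], [0, 0, 0, 0, -1]], "newtons": 50}}

```text
time: 4.35
ee_pos: [0.5767, -0.1203, 0.0372]
tcp_rot: [-93.4, 89.5, 168.4]
wrist_force: [-0.6, 0.4, 6.5]
opening: 0.0492
```

```bash
python3 calc.py 576.7 -120.2 37 -8.1
```

```text
t 4.35 pos [ 576.7 -120.3   37.2] jaw -8.2 q [-12.  12.  -4.  75.  -0.  86.] open 0.0492 F [-0.6  0.4  6.5] tilt [-0.009  0.002 -1.   ]
-> shift [ 0.0002  0.     -0.0001] roll rad -0.0014 deg 0.1
```

>>> {"name": "apply_moves", "arguments": {"commands": [[-0.01, 0, 0, 0, -1], [-0.03, 0, 0, 0, -1], [-0.07, 0, 0, 0, -1], [-0.1, 0, 0, 0, -1], [-0.1, 0, 0, 0, -1], [-0.1, 0, 0, 0, -1]]}}

```text
time: 4.95
ee_pos: [0.5778, -0.1205, 0.1376]
tcp_rot: [-93.5, 89.5, 168.3]
wrist_force: [-0.3, -0.2, -1.9]
opening: 0.0492
```

```bash
python3 calc.py 637.6 108.9 137 9.83
```

```text
t 4.95 pos [ 577.8 -120.5  137.6] jaw -8.2 q [-12.  10.   5.  86.  -0.  86.] open 0.0492 F [-0.3 -0.2 -1.9] tilt [-0.008  0.002 -1.   ]
-> shift [ 0.0005  0.0265 -0.2356] roll rad -0.3143 deg 18.0
```

>>> {"name": "apply_moves", "arguments": {"commands": [[0, 0.004, -0.03, -0.04, -1], [0, 0.008, -0.07, -0.1, -1], [0, 0.013, -0.11, -0.15, -1], [0, 0.017, -0.15, -0.21, -1], [0, 0.021, -0.19, -0.26, -1], [0, 0.025, -0.22, -0.3, -1], [0, 0.0265, -0.2356, -0.3143, -1], [0, 0.0265, -0.2356, -0.3143, -1], [0, 0.0265, -0.2356, -0.3143, -1], [0, 0.0265, -0.2356, -0.3143, -1]]}}

```text
time: 5.95
ee_pos: [0.6372, 0.1077, 0.1371]
tcp_rot: [-108.0, 89.5, 171.8]
wrist_force: [0.2, 0.3, -1.1]
opening: 0.0495
```

```bash
python3 calc.py 637.6 108.9 70 9.83
```

```text
t 5.95 pos [637.2 107.7 137.1] jaw 9.7 q [10. 18. 15. 87.  0. 90.] open 0.0495 F [ 0.2  0.3 -1.1] tilt [-0.009  0.001 -1.   ]
-> shift [ 0.0671  0.0012 -0.0009] roll rad -0.0016 deg 0.1
```

>>> {"name": "apply_moves", "arguments": {"commands": [[0.02, 0.001, -0.001, 0, -1], [0.05, 0.001, -0.001, 0, -1], [0.075, 0.001, -0.001, 0, -1], [0.08, 0.001, -0.001, 0, -1], [0.08, 0.001, -0.001, 0, -1]]}}

```text
time: 6.45
ee_pos: [0.6368, 0.108, 0.0567]
tcp_rot: [-105.3, 89.4, 174.3]
wrist_force: [-0.2, 0.1, -1.4]
opening: 0.0495
```

```bash
python3 calc.py 637.6 108.9 37.5 9.83
python3 - <<'E'
from h import *
a=snap('scene')['frame'][220:350,300:500];b=snap('top')['frame'][120:240,100:320]
cv2.imwrite('pics/s4.png',np.vstack([cv2.resize(a,(480,312),interpolation=2),cv2.resize(b,(480,262),interpolation=2)]))
E
```

```text
t 6.45 pos [636.8 108.   56.7] jaw 9.7 q [10. 19.  7. 79.  0. 90.] open 0.0495 F [-0.2  0.1 -1.4] tilt [-0.011  0.001 -1.   ]
-> shift [ 0.0192  0.0012 -0.0007] roll rad -0.003 deg 0.2
```

View pics/s4.png

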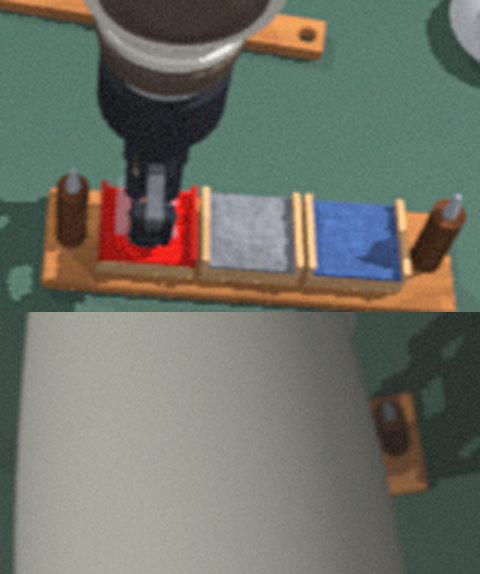

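>>> {"name": "apply_moves", "arguments": {"commands": [[0.006, 0.001, -0.001, 0, -1], [0.012, 0.001, -0.001, 0, -1], [0.017, 0.001, -0.001, 0, -1], [0.0195, 0.001, -0.001, 0, -1], [0.0195, 0.001, -0.001, 0, -1], [0.0195, 0.001, -0.001, 0, -1]]}}

```text
time: 7.15
ee_pos: [0.6386, 0.1097, 0.0393]
tcp_rot: [-111.8, 89.6, 167.9]
wrist_force: [0.5, -0.2, -2.7]
opening: 0.0495
```

```bash
python3 calc.py 637.6 108.9 37 9.83
```

```text
t 7.15 pos [638.6 109.7  39.3] jaw 9.7 q [10. 19.  6. 77.  0. 90.] open 0.0495 F [ 0.5 -0.2 -2.7] tilt [-0.007  0.002 -1.   ]
-> shift [ 0.0023 -0.0011  0.0007] roll rad -0.0024 deg 0.1
```

>>> {"name": "apply_moves", "arguments": {"commands": [[0.001, -0.0005, 0, 0, -1], [0.002, -0.001, 0.0005, 0, -1], [0.0025, -0.001, 0.0005, 0, -1], [0.0025, -0.001, 0.0005, 0, -1]]}}

```text
time: 7.55
ee_pos: [0.6377, 0.1091, 0.0373]
tcp_rot: [-113.1, 89.6, 166.6]
wrist_force: [-2.5, -0.2, 2.8]
opening: 0.0492
```

```bash
python3 calc.py 637.6 108.9 37 9.83
```

```text
t 7.55 pos [637.7 109.1  37.3] jaw 9.7 q [10. 19.  5. 76.  0. 90.] open 0.0492 F [-2.5 -0.2  2.8] tilt [-0.007  0.002 -1.   ]
-> shift [ 0.0003 -0.0002  0.0002] roll rad -0.0024 deg 0.1
```

>>> {"name": "apply_moves", "arguments": {"commands": [[0, 0, 0, 0, 0.3], [0, 0, 0, 0, 1], [0, 0, 0, 0, 1], [0, 0, 0, 0, 1], [0, 0, 0, 0, 1], [0, 0, 0, 0, 1], [-0.02, 0, 0, 0, 1], [-0.06, 0, 0, 0, 1], [-0.11, 0, 0, 0, 1], [-0.12, 0, 0, 0, 1], [-0.12, 0, 0, 0, 1]]}}

```text
time: 8.65
ee_pos: [0.6398, 0.1091, 0.16]
tcp_rot: [-144.7, 89.8, 135.0]
wrist_force: [0.1, -0.3, -0.1]
opening: 0.0855
```

```bash
python3 calc.py 572.7 -182.9 150 -2.3
```

```text
t 8.65 pos [639.8 109.1 160. ] jaw 9.7 q [10. 18. 17. 89.  0. 90.] open 0.0855 F [ 0.1 -0.3 -0.1] tilt [-0.002  0.002 -1.   ]
-> shift [ 0.0094 -0.1153  0.2766] roll rad 0.2093 deg -12.0
```

>>> {"name": "apply_moves", "arguments": {"commands": [[0, -0.019, 0.045, 0.035, 1], [0, -0.038, 0.09, 0.07, 1], [0, -0.057, 0.137, 0.105, 1], [0, -0.076, 0.183, 0.14, 1], [0, -0.095, 0.23, 0.175, 1], [0, -0.11, 0.265, 0.2, 1], [0, -0.1153, 0.2766, 0.209, 1], [0, -0.1153, 0.2766, 0.209, 1], [0, -0.1153, 0.2766, 0.209, 1], [0, -0.1153, 0.2766, 0.209, 1]]}}

```text
time: 9.65
ee_pos: [0.5729, -0.1816, 0.1588]
tcp_rot: [-130.4, 89.7, 137.4]
wrist_force: [-0.6, 0.5, -0.1]
opening: 0.0855
```

```bash
cat > chk.py <<'E'
import sys
from h import *
from m2 import go
a=snap('scene',None);go(cloud(a),a['frame'],'scene','dry')
E
python3 chk.py; python3 calc.py 572.7 -182.9 37 -2.3;python3 - <<'E'
from h import *
a=snap('scene')['frame'][130:350,130:500]
cv2.imwrite('pics/s5.png',cv2.resize(a,(740,440),interpolation=2))
E
```

```text
scene clear []
scene green [(61, array([ 550.9, -182.2]), array([-192.5, -171.1]), 1.2), (81, array([ 596.6, -183.4]), array([-194.7, -172.7]), -1.6)]
scene amber [(59, array([ 547. , -258.2]), array([-267.7, -248. ]), -49.2), (81, array([ 592.3, -257.7]), array([-270.1, -248.8]), -0.2)]
t 9.7 pos [ 573.  -181.6  159. ] jaw -2.2 q [-18.  11.   9.  88.   0.  75.] open 0.0852 F [-0.3 -0.8  0.4] tilt [-0.003  0.003 -1.   ]
-> shift [1.22e-01 1.00e-04 1.70e-03] roll rad 0.0023 deg -0.1
```

View pics/s5.png

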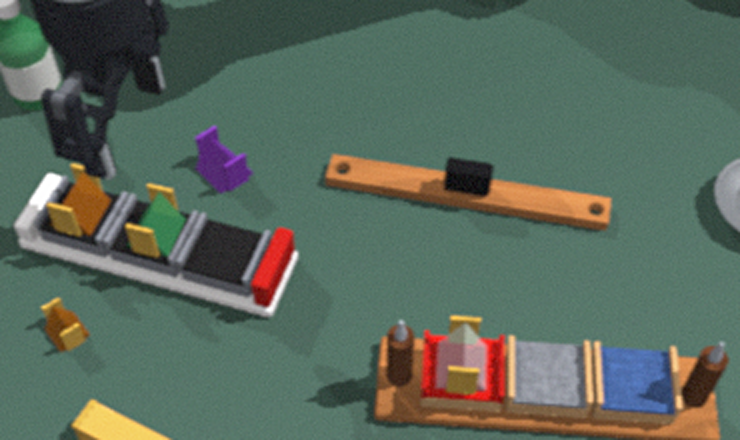

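>>> {"name": "apply_moves", "arguments": {"commands": [[0.04, 0, 0.002, 0.002, 1], [0.08, 0, 0.002, 0.002, 1], [0.11, 0, 0.002, 0.002, 1], [0.122, 0, 0.002, 0.002, 1], [0.122, 0, 0.002, 0.002, 1], [0.122, 0, 0.002, 0.002, 1], [0.122, 0, 0.002, 0.002, 1]]}}

```text
time: 10.45
ee_pos: [0.5738, -0.1835, 0.0393]
tcp_rot: [176.7, 89.9, 84.4]
wrist_force: [0.7, -0.6, 0.4]
opening: 0.0853
```

```bash
python3 calc.py 572.7 -182.9 37 -2.3
python3 - <<'E'
from h import *
c=snap('scene');W=np.nan_to_num(cloud(c),nan=-9);hsv=cv2.cvtColor(c['frame'],cv2.COLOR_BGR2HSV);H,S=[hsv[...,i].astype(int) for i in(0,1)]
x,y,z=W[...,0],W[...,1],W[...,2]
a=(abs(x-.64)<.05)&(abs(y-.11)<.035)&(H>15)&(H<32)&(S>90)&(z>.06)&(z<.078)
for s in(a&(x<.64),a&(x>.64)): print(np.round(np.median(W[s],0)*1000,1),s.sum())
E
```

```text
t 10.45 pos [ 573.8 -183.5   39.3] jaw -2.3 q [-18.  13.  -2.  75.   0.  74.] open 0.0853 F [ 0.7 -0.6  0.4] tilt [ 0.     0.002 -1.   ]
-> shift [ 0.0023 -0.0012 -0.0006] roll rad 0.0005 deg -0.0
[616.  103.9  70.7] 76
[661.1 111.9  69.3] 93
```

>>> {"name": "apply_moves", "arguments": {"commands": [[0.0023, -0.001, 0, 0, 1], [0.0023, -0.001, 0, 0, 0], [0.0023, -0.001, 0, 0, -1], [0.0023, -0.001, 0, 0, -1], [0.0023, -0.001, 0, 0, -1], [0.0023, -0.001, 0, 0, -1], [0.0023, -0.001, 0, 0, -1], [0.0023, -0.001, 0, 0, -1], [0.0023, -0.001, 0, 0, -1]], "newtons": 50}}

```text
time: 11.4
ee_pos: [0.5729, -0.1836, 0.0373]
tcp_rot: [165.4, 89.9, 73.1]
wrist_force: [-1.2, -0.1, 5.2]
opening: 0.049
```

```bash
python3 calc.py 572.7 -182.9 37 -2.3
```

```text
t 11.4 pos [ 572.9 -183.6   37.3] jaw -2.3 q [-18.  13.  -3.  75.   0.  74.] open 0.049 F [-1.2 -0.1  5.2] tilt [ 0.     0.002 -1.   ]
-> shift [ 0.0003 -0.0002 -0.0007] roll rad 0.0004 deg -0.0
```

>>> {"name": "apply_moves", "arguments": {"commands": [[-0.01, 0, 0, 0, -1], [-0.03, 0, 0, 0, -1], [-0.07, 0, 0, 0, -1], [-0.1, 0, 0, 0, -1], [-0.1, 0, 0, 0, -1], [-0.1, 0, 0, 0, -1]]}}

```text
time: 12.0
ee_pos: [0.573, -0.1838, 0.1374]
tcp_rot: [148.4, 89.9, 56.2]
wrist_force: [-0.3, -0.1, -3.1]
opening: 0.0493
```

```bash
python3 calc.py 625.6 179 137 9.83
```

```text
t 12.0 pos [ 573.  -183.8  137.4] jaw -2.3 q [-18.  11.   7.  85.   0.  74.] open 0.0493 F [-0.3 -0.1 -3.1] tilt [ 0.001  0.001 -1.   ]
-> shift [ 0.0009  0.0382 -0.3646] roll rad -0.2113 deg 12.1
```

>>> {"name": "apply_moves", "arguments": {"commands": [[0, 0.003, -0.03, -0.02, -1], [0, 0.008, -0.07, -0.045, -1], [0, 0.012, -0.115, -0.07, -1], [0, 0.017, -0.16, -0.095, -1], [0, 0.022, -0.205, -0.12, -1], [0, 0.027, -0.25, -0.145, -1], [0, 0.031, -0.295, -0.17, -1], [0, 0.035, -0.335, -0.195, -1], [0, 0.0382, -0.3646, -0.2113, -1], [0, 0.0382, -0.3646, -0.2113, -1], [0, 0.0382, -0.3646, -0.2113, -1], [0, 0.0382, -0.3646, -0.2113, -1]]}}

```text
time: 13.2
ee_pos: [0.6251, 0.178, 0.1368]
tcp_rot: [-134.6, 89.9, 145.2]
wrist_force: [-0.2, 0.1, -2.6]
opening: 0.0496
```

```bash
python3 calc.py 625.6 179 55 9.83
```

```text
t 13.2 pos [625.1 178.  136.8] jaw 9.8 q [16. 18. 15. 87.  0. 96.] open 0.0496 F [-0.2  0.1 -2.6] tilt [-0.001  0.001 -1.   ]
-> shift [ 0.0818  0.0007 -0.0008] roll rad -0.0009 deg 0.1
```

>>> {"name": "apply_moves", "arguments": {"commands": [[0.03, 0.001, -0.001, 0, -1], [0.06, 0.001, -0.001, 0, -1], [0.08, 0.001, -0.001, 0, -1], [0.085, 0.001, -0.001, 0, -1], [0.09, 0.001, -0.001, 0, -1], [0.095, 0.001, -0.001, 0, -1], [0.095, 0.001, -0.001, 0, -1], [0.095, 0.001, -0.001, 0, -1]]}}

```text
time: 14.0
ee_pos: [0.6263, 0.1792, 0.0426]
tcp_rot: [159.1, 89.9, 78.8]
wrist_force: [-0.2, -0.7, -2.1]
opening: 0.0491
```

```bash
python3 calc.py 625.6 179 37 9.83
```

```text
t 14.0 pos [626.3 179.2  42.6] jaw 9.8 q [16. 19.  6. 77.  0. 96.] open 0.0491 F [-0.2 -0.7 -2.1] tilt [ 0.     0.001 -1.   ]
-> shift [ 0.0056 -0.0007  0.0001] roll rad -0.001 deg 0.1
```

>>> {"name": "apply_moves", "arguments": {"commands": [[0.002, 0, 0, 0, -1], [0.004, -0.0007, 0, 0, -1], [0.0055, -0.0007, 0, 0, -1], [0.0057, -0.0007, 0, 0, -1], [0.0057, -0.0007, 0, 0, -1]]}}

```text
time: 14.5
ee_pos: [0.6256, 0.1792, 0.0373]
tcp_rot: [147.3, 89.9, 67.0]
wrist_force: [-1.4, -0.5, 2.4]
opening: 0.0493
```

```bash
python3 calc.py 625.6 179 37 9.83
```

```text
t 14.5 pos [625.6 179.2  37.3] jaw 9.8 q [16. 19.  5. 76.  0. 96.] open 0.0493 F [-1.4 -0.5  2.4] tilt [ 0.     0.001 -1.   ]
-> shift [ 0.0003 -0.      0.0002] roll rad -0.0009 deg 0.1
```

>>> {"name": "apply_moves", "arguments": {"commands": [[0, 0, 0, 0, 0.3], [0, 0, 0, 0, 1], [0, 0, 0, 0, 1], [0, 0, 0, 0, 1], [0, 0, 0, 0, 1], [0, 0, 0, 0, 1], [-0.02, 0, 0, 0, 1], [-0.06, 0, 0, 0, 1], [-0.11, 0, 0, 0, 1], [-0.12, 0, 0, 0, 1], [-0.12, 0, 0, 0, 1]]}}

```text
time: 15.6
ee_pos: [0.6267, 0.1794, 0.16]
tcp_rot: [106.4, 89.7, 26.2]
wrist_force: [0.3, 0.2, -0.4]
opening: 0.0854
```

```bash
python3 calc.py 568.2 -257.6 150 -2.9
```

```text
t 15.6 pos [626.7 179.4 160. ] jaw 9.8 q [16. 18. 17. 89.  0. 96.] open 0.0854 F [ 0.3  0.2 -0.4] tilt [ 0.005  0.002 -1.   ]
-> shift [ 0.0087 -0.1319  0.4207] roll rad 0.2213 deg -12.7
```

>>> {"name": "apply_moves", "arguments": {"commands": [[0, -0.013, 0.042, 0.02, 1], [0, -0.026, 0.084, 0.04, 1], [0, -0.04, 0.127, 0.06, 1], [0, -0.053, 0.17, 0.085, 1], [0, -0.066, 0.211, 0.11, 1], [0, -0.08, 0.254, 0.13, 1], [0, -0.093, 0.297, 0.155, 1], [0, -0.106, 0.34, 0.18, 1], [0, -0.12, 0.383, 0.2, 1], [0, -0.132, 0.4207, 0.2213, 1], [0, -0.132, 0.4207, 0.2213, 1], [0, -0.132, 0.4207, 0.2213, 1]]}}

```text
time: 16.8
ee_pos: [0.5672, -0.2582, 0.1566]
tcp_rot: [150.2, 89.7, 57.2]
wrist_force: [-0.5, 0.4, 0.5]
opening: 0.0852
```

```bash
python3 chk.py|tail -1; python3 calc.py 568.2 -257.6 37 -2.9
```

```text
scene amber [(89, array([ 546.9, -255.6]), array([-266.8, -246.5]), -4.7), (78, array([ 592.1, -258.2]), array([-269.2, -248.8]), -0.8)]
t 16.85 pos [ 567.5 -257.3  157. ] jaw -2.9 q [-25.  14.  12.  88.   0.  68.] open 0.0858 F [-0.5  0.8  0.5] tilt [ 0.003  0.004 -1.   ]
-> shift [0.12   0.0003 0.0007] roll rad -0.0004 deg 0.0
```

>>> {"name": "apply_moves", "arguments": {"commands": [[0.04, 0, 0.001, 0, 1], [0.08, 0, 0.001, 0, 1], [0.11, 0, 0.001, 0, 1], [0.12, 0, 0.001, 0, 1], [0.12, 0, 0.001, 0, 1], [0.12, 0, 0.001, 0, 1], [0.12, 0, 0.001, 0, 1]]}}

```text
time: 17.55
ee_pos: [0.569, -0.2581, 0.0392]
tcp_rot: [114.8, 89.6, 21.9]
wrist_force: [-0.3, 0.7, 1.2]
opening: 0.0855
```

```bash
python3 calc.py 568.2 -257.6 37 -2.9
```

```text
t 17.55 pos [ 569.  -258.1   39.2] jaw -2.9 q [-25.  15.   1.  75.   0.  68.] open 0.0855 F [-0.3  0.7  1.2] tilt [ 0.006  0.002 -1.   ]
-> shift [ 0.0022 -0.0008 -0.0004] roll rad 0.0 deg -0.0
```

>>> {"name": "apply_moves", "arguments": {"commands": [[0.0022, -0.0008, 0, 0, 1], [0.0022, -0.0008, 0, 0, 0], [0.0022, -0.0008, 0, 0, -1], [0.0022, -0.0008, 0, 0, -1], [0.0022, -0.0008, 0, 0, -1], [0.0022, -0.0008, 0, 0, -1], [0.0022, -0.0008, 0, 0, -1], [0.0022, -0.0008, 0, 0, -1], [0.0022, -0.0008, 0, 0, -1]], "newtons": 50}}

```text
time: 18.45
ee_pos: [0.5683, -0.2582, 0.0375]
tcp_rot: [110.8, 89.6, 17.9]
wrist_force: [-0.2, -1.0, 5.6]
opening: 0.0494
```

>>> {"name": "apply_moves", "arguments": {"commands": [[-0.01, 0, 0, 0, -1], [-0.03, 0, 0, 0, -1], [-0.07, 0, 0, 0, -1], [-0.1, 0, 0, 0, -1], [-0.1, 0, 0, 0, -1], [-0.1, 0, 0, 0, -1]]}}

```text
time: 19.05
ee_pos: [0.5679, -0.2584, 0.1376]
tcp_rot: [108.0, 89.6, 15.1]
wrist_force: [0.7, 0.2, -4.9]
opening: 0.0495
```

```bash
python3 calc.py 613.6 248 137 9.83
```

```text
t 19.05 pos [ 567.9 -258.4  137.6] jaw -2.9 q [-25.  14.  10.  86.   0.  68.] open 0.0495 F [ 0.7  0.2 -4.9] tilt [ 0.007  0.002 -1.   ]
-> shift [ 0.0018  0.0201 -0.5081] roll rad -0.2222 deg 12.7
```

>>> {"name": "apply_moves", "arguments": {"commands": [[0, 0.001, -0.03, -0.015, -1], [0, 0.003, -0.075, -0.035, -1], [0, 0.005, -0.12, -0.055, -1], [0, 0.007, -0.168, -0.075, -1], [0, 0.009, -0.216, -0.095, -1], [0, 0.011, -0.264, -0.115, -1], [0, 0.013, -0.312, -0.135, -1], [0, 0.015, -0.36, -0.155, -1], [0, 0.017, -0.408, -0.175, -1], [0, 0.019, -0.455, -0.2, -1], [0, 0.0201, -0.49, -0.215, -1], [0, 0.0201, -0.508, -0.222, -1]]}}

```text
time: 20.25
ee_pos: [0.6125, 0.2506, 0.1361]
tcp_rot: [95.2, 89.8, 15.2]
wrist_force: [-0.3, -0.7, -3.7]
opening: 0.0494
```

>>> {"name": "apply_moves", "arguments": {"commands": [[0, 0, 0, 0, -1], [0, 0, 0, 0, -1], [0, 0, 0, 0, -1]]}}

```text
time: 20.55
ee_pos: [0.6123, 0.2492, 0.1354]
tcp_rot: [80.7, 89.9, 0.6]
wrist_force: [-0.6, -0.4, -2.5]
opening: 0.0493
```

```bash
python3 calc.py 613.6 248 42 9.83
```

```text
t 20.55 pos [612.3 249.2 135.4] jaw 9.9 q [ 22.  20.  16.  87.  -0. 102.] open 0.0493 F [-0.6 -0.4 -2.5] tilt [ 0.002  0.    -1.   ]
-> shift [0.0934 0.0009 0.0014] roll rad 0.0015 deg -0.1
```

>>> {"name": "apply_moves", "arguments": {"commands": [[0.03, 0.001, 0.001, 0.001, -1], [0.06, 0.001, 0.001, 0.001, -1], [0.08, 0.001, 0.001, 0.001, -1], [0.085, 0.001, 0.001, 0.001, -1], [0.09, 0.001, 0.001, 0.001, -1], [0.093, 0.001, 0.001, 0.001, -1], [0.093, 0.001, 0.001, 0.001, -1], [0.093, 0.001, 0.001, 0.001, -1]]}}

```text
time: 21.35
ee_pos: [0.6142, 0.2485, 0.0435]
tcp_rot: [89.5, 89.8, 9.4]
wrist_force: [-1.0, 0.9, -2.2]
opening: 0.0492
```

```bash
python3 calc.py 613.6 248 37.3 9.83
```

```text
t 21.35 pos [614.2 248.5  43.5] jaw 9.8 q [ 22.  21.   8.  77.  -0. 102.] open 0.0492 F [-1.   0.9 -2.2] tilt [ 0.003  0.001 -1.   ]
-> shift [ 0.0062 -0.0007  0.0004] roll rad 0.0003 deg -0.0
```

>>> {"name": "apply_moves", "arguments": {"commands": [[0.002, 0, 0, 0, -1], [0.004, -0.0005, 0.0004, 0, -1], [0.006, -0.0005, 0.0004, 0, -1], [0.0064, -0.0005, 0.0004, 0, -1], [0.0064, -0.0005, 0.0004, 0, -1]]}}

```text
time: 21.85
ee_pos: [0.6138, 0.2481, 0.0375]
tcp_rot: [90.9, 89.8, 10.7]
wrist_force: [-1.3, -1.1, 2.4]
opening: 0.0493
```

```bash
python3 calc.py 613.6 248 37 9.83
```

```text
t 21.85 pos [613.8 248.1  37.5] jaw 9.9 q [ 22.  21.   7.  76.  -0. 102.] open 0.0493 F [-1.3 -1.1  2.4] tilt [ 0.004  0.001 -1.   ]
-> shift [ 0.0005 -0.0003  0.    ] roll rad 0.0004 deg -0.0
```

>>> {"name": "apply_moves", "arguments": {"commands": [[0, 0, 0, 0, 0.3], [0, 0, 0, 0, 1], [0, 0, 0, 0, 1], [0, 0, 0, 0, 1], [0, 0, 0, 0, 1], [0, 0, 0, 0, 1], [-0.02, 0, 0, 0, 1], [-0.06, 0, 0, 0, 1], [-0.11, 0, 0, 0, 1], [-0.12, 0, 0, 0, 1], [-0.12, 0, 0, 0, 1]]}}

```text
time: 22.95
ee_pos: [0.6145, 0.2484, 0.1604]
tcp_rot: [96.9, 89.5, 16.8]
wrist_force: [-0.5, 0.6, -0.4]
opening: 0.0853
```

```bash
python3 calc.py 436 74.8 120 2
```

```text
t 22.95 pos [614.5 248.4 160.4] jaw 9.9 q [ 22.  19.  19.  89.  -0. 102.] open 0.0853 F [-0.5  0.6 -0.4] tilt [ 0.008  0.002 -1.   ]
-> shift [ 0.0385 -0.2059  0.1406] roll rad 0.1371 deg -7.9
```

>>> {"name": "apply_moves", "arguments": {"commands": [[0, -0.035, 0.024, 0.02, 1], [0, -0.07, 0.048, 0.045, 1], [0, -0.105, 0.072, 0.065, 1], [0, -0.14, 0.095, 0.09, 1], [0, -0.18, 0.12, 0.11, 1], [0.02, -0.2, 0.135, 0.128, 1], [0.0385, -0.206, 0.1406, 0.128, 1], [0.0385, -0.206, 0.1406, 0.128, 1], [0.0385, -0.206, 0.1406, 0.128, 1], [0.0385, -0.206, 0.1406, 0.128, 1]]}}

```text
time: 23.95
ee_pos: [0.4364, 0.0752, 0.1202]
tcp_rot: [104.8, 89.5, 17.3]
wrist_force: [0.3, 0.9, -0.1]
opening: 0.0852
```

```bash
python3 calc.py 436 74.8 15.5 2.5
cat > fin.py <<'E'
from h import *
c=snap('scene');W=np.nan_to_num(cloud(c),nan=-9);hsv=cv2.cvtColor(c['frame'],cv2.COLOR_BGR2HSV);H,S=[hsv[...,i].astype(int) for i in(0,1)]
x,y,z=W[...,0],W[...,1],W[...,2]
for cx,cy in((.639,.109),(.626,.179),(.6135,.248)):
  a=(abs(x-cx)<.05)&(abs(y-cy)<.03)&(H>15)&(H<32)&(S>90)&(z>.06)&(z<.078)
  m=[np.median(W[s],0)*1000 for s in(a&(x<cx),a&(x>cx))]
  print(np.round(m,1).tolist(),np.round((m[0]+m[1])/2,1),np.degrees(np.arctan2(*(m[1]-m[0])[1::-1])))
cv2.imwrite('pics/s6.png',cv2.resize(c['frame'][180:350,280:500],None,fx=3,fy=3,interpolation=2))
E
python3 fin.py
```

```text
t 23.95 pos [436.4  75.2 120.2] jaw 2.6 q [ 10. -11. -18.  83.   0.  97.] open 0.0852 F [ 0.3  0.9 -0.1] tilt [ 0.008  0.003 -1.   ]
-> shift [ 0.1047 -0.0013  0.0006] roll rad 0.0009 deg -0.1
[[615.5, 103.5, 70.9], [661.0, 111.8, 70.2]] [638.3 107.6  70.5] 10.290342818892405
[[603.2, 174.5, 71.0], [648.8, 182.9, 69.4]] [626.  178.7  70.2] 10.49620390244136
[[593.1, 243.2, 68.0], [637.2, 250.0, 68.6]] [615.2 246.6  68.3] 8.763404103837713
```

View pics/s6.png

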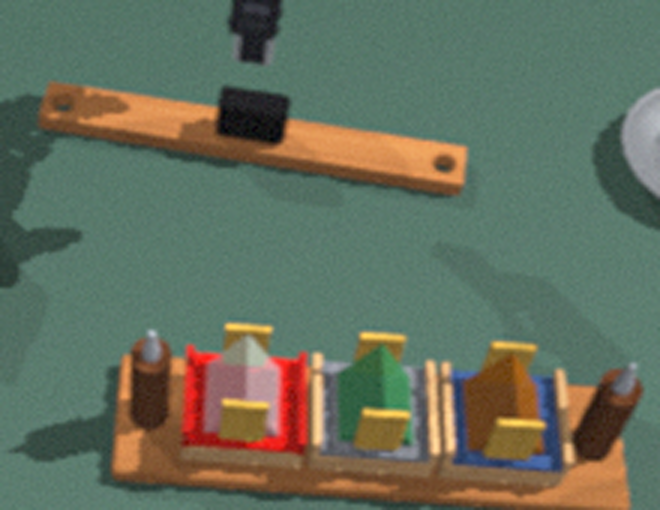

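>>> {"name": "apply_moves", "arguments": {"commands": [[0.03, -0.001, 0.0005, 0, 1], [0.06, -0.001, 0.0005, 0, 1], [0.09, -0.001, 0.0005, 0, 1], [0.1, -0.001, 0.0005, 0, 1], [0.1045, -0.001, 0.0005, 0, 1], [0.1045, -0.001, 0.0005, 0, 1], [0.1045, -0.001, 0.0005, 0, 1]]}}

```text
time: 24.7
ee_pos: [0.4374, 0.0752, 0.0173]
tcp_rot: [103.3, 89.4, 15.9]
wrist_force: [-0.0, -0.4, 0.5]
opening: 0.0855
```

```bash
python3 calc.py 436 74.8 15.5 2.5
```

```text
t 24.7 pos [437.4  75.2  17.3] jaw 2.6 q [ 10.  -9. -27.  71.   0.  97.] open 0.0855 F [-0.  -0.4  0.5] tilt [ 0.01   0.003 -1.   ]
-> shift [ 0.0018 -0.0015  0.0004] roll rad 0.0012 deg -0.1
```

>>> {"name": "apply_moves", "arguments": {"commands": [[0.001, -0.0015, 0, 0, 0], [0.001, -0.0015, 0, 0, -1], [0.001, -0.0015, 0, 0, -1], [0.001, -0.0015, 0, 0, -1], [0.001, -0.0015, 0, 0, -1], [0.001, -0.0015, 0, 0, -1], [0.001, -0.0015, 0, 0, -1], [0.001, -0.0015, 0, 0, -1], [0.001, -0.0015, 0, 0, -1], [0.001, -0.0015, 0, 0, -1], [0.001, -0.0015, 0, 0, -1], [0.001, -0.0015, 0, 0, -1]], "newtons": 60}}

```text
time: 25.9
ee_pos: [0.4361, 0.0752, 0.0166]
tcp_rot: [102.9, 89.3, 15.4]
wrist_force: [0.3, -0.8, 6.3]
opening: 0.017
```

```bash
python3 calc.py 436 74.8 15.5 2.5
```

```text
t 25.9 pos [436.1  75.2  16.6] jaw 2.6 q [ 10.  -9. -27.  71.   0.  97.] open 0.017 F [ 0.3 -0.8  6.3] tilt [ 0.011  0.003 -1.   ]
-> shift [ 0.0011 -0.0002  0.0004] roll rad 0.0011 deg -0.1
```

>>> {"name": "apply_moves", "arguments": {"commands": [[-0.01, 0, 0, 0, -1], [-0.03, 0, 0, 0, -1], [-0.07, 0, 0, 0, -1], [-0.11, 0, 0, 0, -1], [-0.13, 0, 0, 0, -1], [-0.13, 0, 0, 0, -1], [-0.13, 0, 0, 0, -1]]}}

```text
time: 26.6
ee_pos: [0.4346, 0.0748, 0.1462]
tcp_rot: [103.1, 89.4, 15.6]
wrist_force: [-0.4, 1.0, -1.7]
opening: 0.0171
```

```bash
python3 calc.py 625.6 178.5 145 9.83
```

```text
t 26.6 pos [434.6  74.8 146.2] jaw 2.6 q [ 10. -12. -15.  86.   0.  97.] open 0.0171 F [-0.4  1.  -1.7] tilt [ 0.011  0.003 -1.   ]
-> shift [ 0.0036  0.1954 -0.095 ] roll rad -0.1267 deg 7.3
```

>>> {"name": "apply_moves", "arguments": {"commands": [[0, 0.02, -0.01, -0.015, -1], [0, 0.05, -0.025, -0.035, -1], [0, 0.085, -0.042, -0.055, -1], [0, 0.12, -0.058, -0.08, -1], [0, 0.155, -0.075, -0.1, -1], [0, 0.18, -0.088, -0.118, -1], [0.003, 0.1954, -0.095, -0.1267, -1], [0.003, 0.1954, -0.095, -0.1267, -1], [0.003, 0.1954, -0.095, -0.1267, -1], [0.003, 0.1954, -0.095, -0.1267, -1], [0.003, 0.1954, -0.095, -0.1267, -1]]}}

```text
time: 27.7
ee_pos: [0.625, 0.178, 0.1459]
tcp_rot: [95.4, 89.4, 15.2]
wrist_force: [-0.1, -0.2, -1.0]
opening: 0.0167
```

```bash
python3 calc.py 625.6 178.5 145 9.83
python3 - <<'E'
from h import *
c=snap('scene');W=np.nan_to_num(cloud(c),nan=-9);np.savez('bar',W=W,f=c['frame'],**{k:c[k] for k in('R','t','camera_matrix')})
hsv=cv2.cvtColor(c['frame'],cv2.COLOR_BGR2HSV);H,S,V=[hsv[...,i].astype(int) for i in(0,1,2)]
x,y,z=W[...,0],W[...,1],W[...,2]
a=(abs(x-.62)<.08)&(abs(y-.18)<.16)&(z>.128)&(z<.148)&(H<25)&(S>90)
P=W[a]*1000;v=cv2.fitLine(P[:,:2].astype(np.float32),4,0,.01,.01).ravel()
ax=v[:2]*np.sign(v[1]);s=P[:,:2]@ax
print(len(P),'yaw',np.degrees(np.arctan(-ax[0]/ax[1])),'s',np.percentile(s,[.5,99.5]),'perp',np.percentile(P[:,:2]@[ax[1],-ax[0]],[1,50,99]),'z ends',np.median(P[s<np.percentile(s,10),2]),np.median(P[s>np.percentile(s,90),2]))
r=cv2.minAreaRect(P[:,:2].astype(np.float32));print(r)
cv2.imwrite('pics/s7.png',cv2.resize(c['frame'][200:360,290:500],None,fx=3.5,fy=3.5,interpolation=2))
E
```

```text
t 27.7 pos [625.  178.  145.9] jaw 9.8 q [16. 17. 15. 87. -0. 96.] open 0.0167 F [-0.1 -0.2 -1. ] tilt [ 0.011  0.003 -1.   ]
-> shift [ 0.0009  0.0007 -0.0004] roll rad -0.0006 deg 0.0
3377 yaw 9.782118 s [-64.05787095 202.46149033] perp [630.48785727 650.9915401  661.52779266] z ends 141.72698717211006 141.08379908250052
((624.7180786132812, 177.8885040283203), (33.212318420410156, 269.8531494140625), 9.737895965576172)
```

View pics/s7.png

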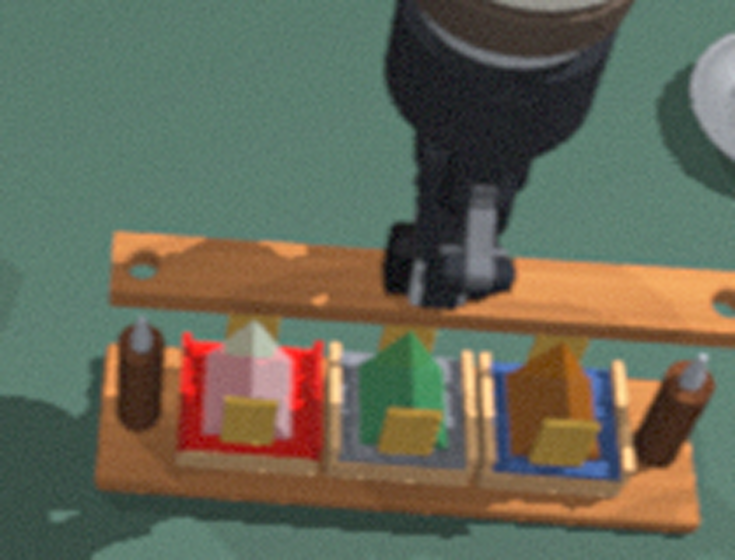

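Run:
```python
import numpy as np,cv2
D=np.load('bar.npz');f=D['f'];K,R,t=D['camera_matrix'],D['R'],D['t']
def ray(u,v,z):
    d=R.T@np.linalg.inv(K)@[u,v,1];o=-R.T@t;return (o+d*(z-o[2])/d[2])*1000
g=cv2.cvtColor(f,cv2.COLOR_BGR2GRAY).astype(float)
A=cv2.resize(f[255:330,310:355],None,fx=8,fy=8,interpolation=2);B=cv2.resize(f[265:340,465:510],None,fx=8,fy=8,interpolation=2)
cv2.imwrite('pics/s8.png',np.hstack([A,B]))
for n,(a,b,c,d) in {'holeR':(268,284,322,341),'holeL':(278,294,490,508)}.items():
    p=f[a:b,c:d,2].astype(float);w=np.clip(90-p,0,None)
    vv,uu=np.mgrid[a:b,c:d];u,v=(uu*w).sum()/w.sum(),(vv*w).sum()/w.sum();print(n,u,v,ray(u,v,.1413).round(1), p.min(),np.median(p))
for n,u,v in(('tipR',330.3,291.7),('tipL',490.6,302.5)): print(n,ray(u,v,.098).round(1))
```

```text
holeR 328.6666666666667 277.3333333333333 [649.4  56.5 141.3] 88.0 146.0
holeL nan nan [nan nan nan] 90.0 229.0
tipR [647.2  59.4  98. ]
tipL [605.7 299.8  98. ]<stdin>:10: RuntimeWarning: invalid value encountered in scalar divide
```

View pics/s8.png

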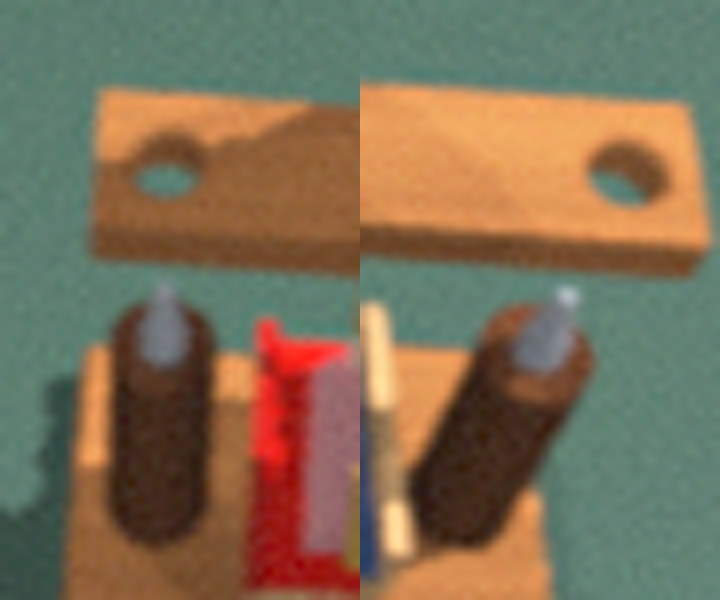

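```bash
python3 - <<'E'
import numpy as np
D=np.load('bar.npz');K,R,t=D['camera_matrix'],D['R'],D['t']
def ray(u,v,z):
    d=R.T@np.linalg.inv(K)@[u,v,1];o=-R.T@t;return ((o+d*(z-o[2])/d[2])*1000)[:2]
a,b=ray(330.6,275.3,.1413),ray(498.1,286.2,.1413);c,d=ray(330.1,290.6,.0975),ray(490.6,301.4,.0975)
print(a,b,(a+b)/2,np.hypot(*(b-a)));print(c,d,(c+d)/2,np.hypot(*(d-c)));print((c+d)/2-(a+b)/2)
E
python3 calc.py 626 178.5 108 9.83
```

```text
[645.22193765  58.39878158] [603.47761975 298.88679692] [624.3497787  178.64278925] 244.08415270134924
[645.1047986  58.5472428] [603.43062016 299.78948785] [624.26770938 179.16836533] 244.81535479467283
[-0.08206932  0.52557608]
t 27.75 pos [625.1 178.1 146. ] jaw 9.8 q [16. 17. 15. 87. -0. 96.] open 0.0171 F [ 0.5  0.1 -1.4] tilt [ 0.011  0.003 -1.   ]
-> shift [ 0.038   0.0005 -0.0002] roll rad -0.0005 deg 0.0
```

>>> {"name": "apply_moves", "arguments": {"commands": [[0.01, 0, -0.0003, 0, -1], [0.02, -0.0002, -0.0003, 0, -1], [0.027, -0.0003, -0.0003, 0, -1], [0.027, -0.0003, -0.0003, 0, -1], [0.027, -0.0003, -0.0003, 0, -1]]}}

```text
time: 28.25
ee_pos: [0.6249, 0.1783, 0.1187]
tcp_rot: [95.6, 89.4, 15.4]
wrist_force: [0.2, -0.4, -0.5]
opening: 0.0169
```

```bash
python3 calc.py 625.1 178.5 93 9.83
```

```text
t 28.25 pos [624.9 178.3 118.7] jaw 9.8 q [16. 17. 12. 84. -0. 96.] open 0.0169 F [ 0.2 -0.4 -0.5] tilt [ 0.011  0.003 -1.   ]
-> shift [ 0.0257 -0.0001 -0.0001] roll rad -0.0005 deg 0.0
```

>>> {"name": "apply_moves", "arguments": {"commands": [[0.003, 0, 0, 0, -1], [0.006, 0, 0, 0, -1], [0.009, 0, 0, 0, -1], [0.012, 0, 0, 0, -1], [0.014, 0, 0, 0, -1], [0.014, 0, 0, 0, -1]]}}

```text
time: 28.85
ee_pos: [0.6249, 0.1783, 0.1042]
tcp_rot: [95.5, 89.4, 15.3]
wrist_force: [0.1, 0.4, -0.4]
opening: 0.017
```

```bash
python3 calc.py 625.1 178.5 93 9.83
```

```text
t 28.85 pos [624.9 178.3 104.2] jaw 9.8 q [16. 17. 10. 82. -0. 96.] open 0.017 F [ 0.1  0.4 -0.4] tilt [ 0.01   0.003 -1.   ]
-> shift [ 0.0112  0.0001 -0.0001] roll rad -0.0005 deg 0.0
```

No contact, pins inside the holes. Continue down.

>>> {"name": "apply_moves", "arguments": {"commands": [[0.003, 0, 0, 0, -1], [0.006, 0, 0, 0, -1], [0.009, 0, 0, 0, -1], [0.011, 0, 0, 0, -1], [0.0115, 0, 0, 0, -1], [0.0115, 0, 0, 0, -1]]}}

```text
time: 29.45
ee_pos: [0.625, 0.1784, 0.0928]
tcp_rot: [95.9, 89.4, 15.7]
wrist_force: [0.2, 0.5, -1.2]
opening: 0.0171
```

```bash
python3 calc.py 625.1 178.5 92.6 9.83
```

```text
t 29.45 pos [625.  178.4  92.8] jaw 9.8 q [16. 18.  9. 81. -0. 96.] open 0.0171 F [ 0.2  0.5 -1.2] tilt [ 0.01   0.003 -1.   ]
-> shift [ 0.0002  0.0001 -0.0001] roll rad -0.0005 deg 0.0
```

Just above contact; nudge 0.7 mm, release and rise.

>>> {"name": "apply_moves", "arguments": {"commands": [[0.0005, 0, 0, 0, -1], [0.0007, 0, 0, 0, -1], [0.0007, 0, 0, 0, -1], [0.0007, 0, 0, 0, -0.4], [0.0007, 0, 0, 0, 0.5], [0.0007, 0, 0, 0, 0.5], [0.0007, 0, 0, 0, 0.5], [-0.005, 0, 0, 0, 0.5], [-0.03, 0, 0, 0, 0.5], [-0.07, 0, 0, 0, 0.5], [-0.1, 0, 0, 0, 0.5]]}}

```text
time: 30.55
ee_pos: [0.624, 0.1781, 0.1953]
tcp_rot: [96.0, 89.3, 15.8]
wrist_force: [0.9, 1.1, 0.6]
opening: 0.0641
```

>>> {"name": "apply_moves", "arguments": {"commands": [[-0.02, -0.04, 0.03, 0, 0.5], [-0.02, -0.08, 0.07, 0, 0.5], [-0.02, -0.12, 0.11, 0, 0.5], [-0.02, -0.15, 0.15, 0, 0.5], [-0.02, -0.18, 0.19, 0, 0.5], [-0.02, -0.2, 0.22, 0, 0.5], [-0.02, -0.2, 0.22, 0, 0.5]]}}

```text
time: 31.25
ee_pos: [0.4622, -0.0765, 0.2139]
tcp_rot: [89.1, 89.3, 8.7]
wrist_force: [0.5, 0.9, -0.2]
opening: 0.0639
```

Run:
```python
from h import *
c=snap('scene');W=np.nan_to_num(cloud(c),nan=-9);f=c['frame']
hsv=cv2.cvtColor(f,cv2.COLOR_BGR2HSV);H,S=[hsv[...,i].astype(int) for i in(0,1)]
x,y,z=W[...,0],W[...,1],W[...,2]
a=(abs(x-.625)<.08)&(abs(y-.18)<.16)&(z>.08)&(z<.1)&(H<25)&(S>90);P=W[a]*1000
q=np.percentile(P[:,1],[15,85]);print(len(P),cv2.minAreaRect(P[:,:2].astype(np.float32)),'z R/mid/L',[np.median(s[:,2]).round(1) for s in(P[P[:,1]<q[0]],P,P[P[:,1]>q[1]])])
d=snap('top')['frame'][130:250,90:320]
s=cv2.resize(f[230:350,300:510],None,fx=3,fy=3,interpolation=2);d=cv2.resize(d,None,fx=630/230,fy=2,interpolation=2)
cv2.imwrite('pics/s9.png',np.vstack([s,d]))
```

```text
3017 ((624.4804077148438, 177.94976806640625), (33.70856857299805, 269.67974853515625), 9.847495079040527) z R/mid/L [np.float64(88.6), np.float64(88.6), np.float64(88.4)]
```

View pics/s9.png

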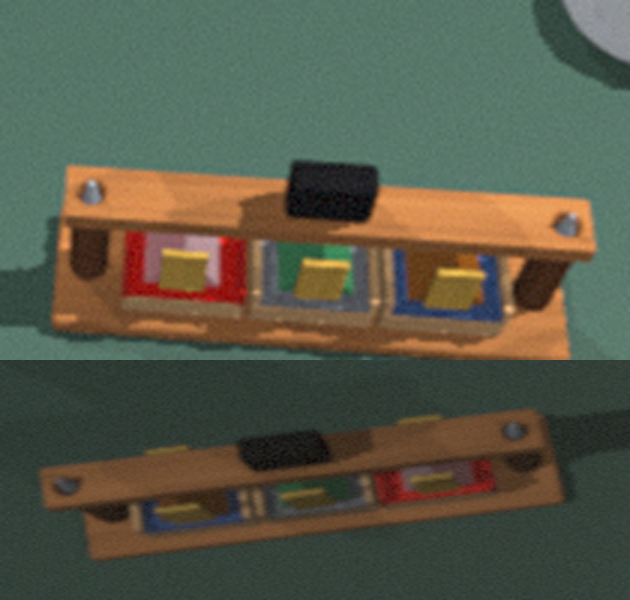

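```bash
python3 -c "
from h import *
print(bot.get_obs()['time'],bot.job_done())"
```

```text
the job is handed in; nothing more can be done
31.35 None
```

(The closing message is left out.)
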